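# Assemble the sweet press and hold it up level

## Task

Put the hand press for sweets together in its wooden nest: seat the foot (the one with the stem) upright and fully down in the round pocket, then thread the thick spacer ring over its stem, then the thin top disc, each lying flat on the part below. Then take the stem, lift the whole press about 10 cm straight up out of the nest and hold it there above the nest, level and still: the program finishes while holding it, so do not put it down or let go. Leave everything else on the table where it is.

Things in the scene. Friction and masses are not known exactly. Their poses are not given: they have to be found in the camera images.
- pocket (a point): Centre of the floor of the nest's round pocket. The nest is a light wood block, 130 x 130 mm and 22 mm high, fixed to the table; the pocket is 85 mm across and 16 mm deep, with a chamfered mouth, its floor 6 mm above the table. z points up.
- press_foot: The press foot: a round grey anodised-aluminium base, 80 mm across, 20 mm thick, lower edge bevelled, with a round steel stem 16 mm thick rising from its centre to 90 mm above the underside (top 6 mm tapers to 8 mm). About 0.35 kg, loose, standing upright. Origin at the centre of its underside, z up the stem. Seated in the pocket, the base stands 4 mm proud of the nest.
- foot_grip (a point): Point on the axis of the press foot's stem, 70 mm above the foot's underside, 50 mm above the top face of its base; z points up along the stem. With the press assembled, the stem rises 40 mm clear above the top disc and this point is 20 mm above the disc.
- spacer_mid (a point): Centre (half-way up) of the spacer: a thick grey anodised-aluminium ring, 54 mm outside, 24 mm hole, 20 mm high, about 0.1 kg, loose, lying flat; z along its axis. It rests on the foot's base when threaded on the stem: then 40 mm below foot_grip.
- disc_mid (a point): Centre (half-way up) of the top disc: a flat steel disc, 64 mm outside, 24 mm hole, 10 mm thick, about 0.2 kg, loose, lying flat; z along its axis. It rests on the spacer in the finished press: then 25 mm below foot_grip.
- cutter: Bystander, to be left alone: plain thin-walled steel pastry cutter ring, 70 mm across, 30 mm high. Origin at the centre of its underside.
- timer: Bystander, to be left alone: white kitchen timer, 65 x 50 x 18 mm, lying flat. Origin at the centre of its underside.
- scraper: Bystander, to be left alone: dough scraper with blue handle, 120 mm wide, 14 mm high, lying flat. Origin at the centre of its underside.
- brush: Bystander, to be left alone: pastry brush, about 200 mm long, lying flat. Origin at the centre of its underside.
- rolling_pin: Bystander, to be left alone: short wooden rolling pin, 260 mm long, 30 mm thick. Origin at the centre of its underside.
- jar: Bystander, to be left alone: amber glass jar, 60 mm across, 85 mm high. Origin at the centre of its underside.
- bowl: Bystander, to be left alone: small steel bowl, 120 mm across, 50 mm high. Origin at the centre of its underside.
Mind the look-alikes: they are no part of the job. Leave any blue or red look-alike of the part that bears disc_mid alone.

How it is judged:
By the outcome, as a careful person would: the job done as asked, in the order asked, and still so for the second after the job is handed in, while the arm keeps its last pose, push and grip.
It also fails if it takes over 72 s, if anything falls off the work surface, if the arm or the gripper's body presses on something with over 40 N, if the wrist force passes 120 N, or if a joint passes its speed limit or range.

## Robot

A 6-joint arm with a two-finger parallel gripper is mounted at the origin on the work surface. World frame = base frame: x ahead of the robot, y to its left, z up, the work surface at z = 0. Lengths are in mm, angles in rad, forces in N, time in s.
With the tool pointing down it reaches from about 250 to 850 mm from the base axis. Payload 12.5 kg.
Tool frame: the origin (TCP) lies midway between the tips of the shut fingers; the grasp point (between the pads) lies 19 mm behind it; z points along the fingers, y is the line along which they close (so a half turn about z gives the same grasp; the last joint's range is limited). The gripper opens to 93 mm and grips with 3 to 60 N. Pads are 15 mm wide; open, the fingers measure 128 mm over their backs; the gripper's body (75 mm by 188 mm) begins 65 mm behind the grasp point.
Start: joints at [1.167, 0.351, 1.652, -0, 1.139, -0.085], TCP at [172.353, 522.282, 218.633] pointing down, gripper open.
Joint ranges: [-2.75, 2.75], [-0.79, 2.1], [0.01, 2.65], [-1.57, 4.71], [0.07, 3.14], [-2.87, 2.87]. Speed limits (rad/s): [2.22, 2.22, 2.79, 3.14, 3.14, 3.14].

## Interface

Orientations are given as a unit quaternion [x, y, z, w].
In Python, from workcell import * gives the robot as it stands.
- The arm moves only by the tool apply_moves, never from a script. Its argument "moves" is a list of rows, each a list of 7 numbers: the shift along the world's x, y, z in units of 15 cm (1.0 is 15 cm), then the turn, a rotation vector about the world's x, y, z in units of 360 degrees (1.0 is 360 degrees), then the opening, from 0 (shut) to 1 (fully open). A call has exactly 8 rows; each row is the pose to reach, as a shift and turn from the pose commanded when the call began, turning the shorter way round; what a row does not reach only later rows make up. A row lasts 1/8 s, in which the tool goes at most 62.5 mm and 10.7 degrees, less where a joint would pass 70% of its speed; a pose out of reach is approached as far as the arm can. A call with a number of a shift or a turn outside -1 to 1 is refused whole. A call with a gripper value outside its range is refused whole. The fingers move at their own pace and stop on an object; "grip_force" is the grip in N (left out, the last holds). Time passes only in rows, so rows that repeat a pose let the fingers close, or fill a call up. It gives the time, the measured TCP pose, the force, the opening and the grip force at its end, in the units of the state.
- get_obs(): the state, without advancing time (a new reading comes with each control period).
- camera(name): name is "scene" or "top" or "wrist"; returns the picture (420x560x3 uint8, red, green, blue); there is no depth.
- calibration(name): a dict with "fx", "fy", "cx", "cy" (pixels), "T" (4x4, takes a point from camera to world coordinates). Camera axes: x right, y up, looking along -z (the intrinsics and any distortion apply to the point x, -y, -z); pixel columns grow to the right and rows downward; lengths in mm; the calibration is good to about 2 mm. The wrist camera is an equidistant fisheye: a pixel r from the principal point sees the ray r / f radians off the axis. A picture is of the moment at which its call begins: read the wrist's pose just before it. calibration takes no time and is no camera call; for the wrist camera it gives the pose at the moment of the call.
- hand_in(): hands the job in; it is judged then, once.
The state is a dict: "t": time; "joint_positions": joint angles; "dq": joint speeds; "tau": joint torques, N m; "tool_pos": TCP position; "orientation": TCP orientation; "wrist_force": force on the tool from outside, world axes, zero at the start; "moment": the same for the moment, N m; "gripper_width": finger opening in mm; "finger_force": force on a finger pad.
Only numpy, scipy, OpenCV 4.12 (cv2) and the standard library are available. Lean on these libraries where they do the work, as an engineer would, in place of code of your own. Each camera call takes 0.05 s, during which the arm holds its last target. There are 200 camera calls.

## Working session

There is one attempt and no reset: what is moved stays moved. The work goes in short steps, Python scripts to look and compute and a tool call to move; the robot and the scene stay as the last step left them, time stands still between calls to the robot, and variables do not carry over. Pictures are saved under pics/ and viewed, at most 10 in all, crops included, and the job is handed in when it is done.

Besides the shell and the picture viewer there is one more tool, called after "Call:" as name([rows], argument=value, ...), one row to a line, values as JSON. apply_moves: Moves the arm, as the interface text tells. Shifts and turns lie within -1 to 1; 1 stands for 15 cm of shift or 360 degrees of turn. Its arguments: {"type":"object","properties":{"moves":{"type":"array"},"grip_force":{"type":"number"}},"required":["moves"]}

```bash
mkdir -p pics; ls
python3 - <<'E'
from workcell import *
import cv2, numpy as np
for n in ["scene","top"]:
    im=camera(n); cv2.imwrite(f"pics/{n}0.png",im[:,:,::-1]); c=calibration(n); print(n,c)
o=get_obs(); print(o)
E
```

```text
pics
scene {'fx': 403.35930883349494, 'fy': 403.35930883349494, 'cx': 288.12210072569894, 'cy': 210.30337335558264, 'T': array([[-6.21566547e-02, -8.61819410e-01,  5.03392347e-01,
         1.06822811e+03],
       [ 9.98059843e-01, -5.18422148e-02,  3.44809258e-02,
         2.11589141e+01],
       [-3.61935698e-03,  5.04558906e-01,  8.63369684e-01,
         9.69244149e+02],
       [ 0.00000000e+00,  0.00000000e+00,  0.00000000e+00,
         1.00000000e+00]])}
top {'fx': 455.28829893316305, 'fy': 455.28829893316305, 'cx': 276.21982203844925, 'cy': 213.93119681636014, 'T': array([[ 1.47399372e-02,  9.78336002e-01, -2.06497946e-01,
         3.22111401e+02],
       [-9.99891357e-01,  1.44029843e-02, -3.13503199e-03,
        -1.55620306e+01],
       [-9.29279899e-05,  2.06521721e-01,  9.78442012e-01,
         1.11337608e+03],
       [ 0.00000000e+00,  0.00000000e+00,  0.00000000e+00,
         1.00000000e+00]])}
{'t': 0.1, 'joint_positions': array([ 1.16741186e+00,  3.51159452e-01,  1.65232474e+00, -4.70756121e-06,
        1.13914911e+00, -8.45862350e-02]), 'dq': array([-7.38464533e-04,  1.38055917e-04, -8.34077425e-05,  2.91092617e-04,
       -1.99064980e-03,  5.51310672e-04]), 'tau': array([ 2.11574275e-03, -4.98030281e+01, -2.85703182e+01,  7.01038213e-02,
        2.39597401e-02, -8.45548971e-05]), 'tool_pos': array([172.23289913, 522.01394545, 218.18126099]), 'orientation': array([ 1.58723974e-01,  9.87322860e-01, -5.05427946e-04, -1.23621084e-04]), 'wrist_force': array([-0.67991476, -1.22959441, -0.43881433]), 'moment': array([ 0.0019758 , -0.0163708 ,  0.03710633]), 'finger_force': 0.0, 'gripper_width': 93.15333268683892}
```

View pics/top0.png

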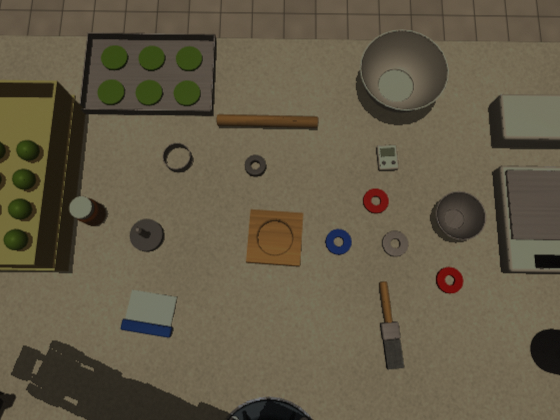

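View pics/scene0.png

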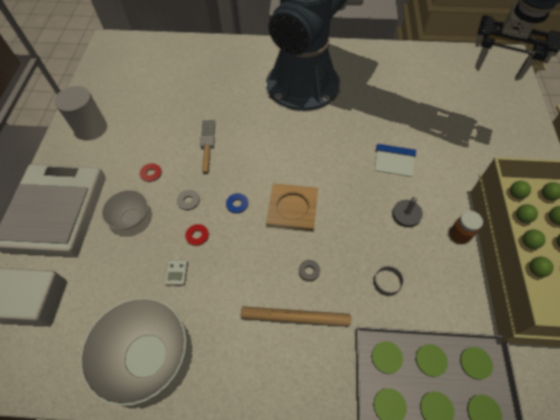

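The top view shows the foot at (147,235), spacer at (255,165) and nest pocket at (275,237). Ring-shaped candidates for the disc are bare steel (395,243), blue (338,242), red (376,201) and red (450,280). The spacer could be confused with the cutter (177,157). By the description I choose the steel disc at (395,243) and the thick grey ring at (255,165), and check both in a close crop.

```bash
cat > h.py <<'E'
from workcell import *
import cv2, numpy as np
from scipy.spatial.transform import Rotation as R
def ray(name,u,v,z,c=None):
    c=c or calibration(name); a=(u-c['cx'])/c['fx']; b=(v-c['cy'])/c['fy']
    if name=='wrist':
        r=np.hypot(a,b); s=np.sin(r)/r if r>1e-9 else 1; d=np.array([a*s,-b*s,-np.cos(r)])
    else: d=np.array([a,-b,-1.])
    T=c['T']; d=T[:3,:3]@d; p=T[:3,3]
    return p+d*(z-p[2])/d[2]
def proj(name,P,c=None):
    c=c or calibration(name); T=c['T']; p=T[:3,:3].T@(np.array(P,float)-T[:3,3]); x,y,z=p[0],-p[1],-p[2]
    if name=='wrist':
        r=np.hypot(x,y); k=np.arctan2(r,z)/max(r,1e-9)
    else: k=1/z
    return np.array([c['cx']+c['fx']*x*k,c['cy']+c['fy']*y*k])
def look(fn):
    c=calibration('wrist'); o=get_obs(); im=camera('wrist')[:,:,::-1].copy(); cv2.imwrite(f'pics/{fn}.png',im)
    print('tcp',o['tool_pos'].round(1),'t',o['t'],'rot',R.from_quat(o['orientation']).as_matrix().round(3).tolist())
    np.save(f'pics/{fn}.npy',c,allow_pickle=True); return im,c
E
python3 - <<'E'
from h import *
im=cv2.imread('pics/top0.png')
for n,u,v,z in [('stemtop',141,231,90),('foot',147,235,20),('spacer',255,165,20),('pocket',275,237,22),('disc',395,243,10),('cutter',177,157,30),('jar',85,210,60),('blue',338,242,10),('red',376,201,10)]:
    print(n,ray('top',u,v,z).round(0))
t=[cv2.resize(im[v-30:v+30,u-40:u+40],(400,300),interpolation=2) for u,v in [(147,235),(255,165),(395,243),(275,237)]]
cv2.imwrite('pics/crop.png',np.vstack([np.hstack(t[:2]),np.hstack(t[2:])]))
E
```

```text
stemtop [494. 295.  90.]
foot [496. 301.  20.]
spacer [678.  43.  20.]
pocket [495. -10.  22.]
disc [ 487. -303.   10.]
cutter [692. 238.  30.]
jar [547. 441.  60.]
blue [ 487. -164.   10.]
red [ 592. -260.   10.]
```

View pics/crop.png

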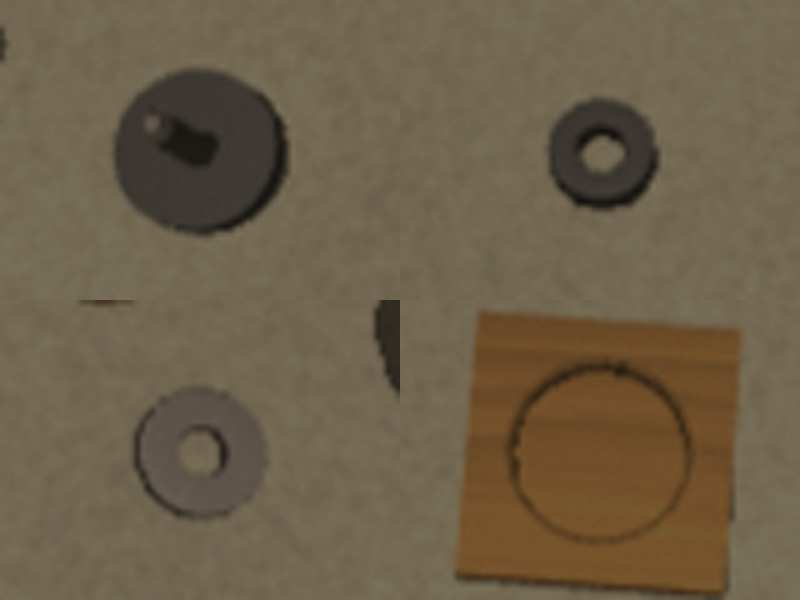

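The crop confirms the picks: foot with stem, plain thick grey ring, bare steel disc and empty pocket. I set off toward the foot.

Call:
apply_moves([
  [0.1,-0.07,0,0,0,0,1],
  [0.25,-0.17,0,0,0,0,1],
  [0.4,-0.28,0,0,0,0,1],
  [0.55,-0.38,0,0,0,0,1],
  [0.7,-0.49,0,0,0,0,1],
  [0.8,-0.56,0,0,0,0,1],
  [0.9,-0.63,0,0,0,0,1],
  [1,-0.7,0,0,0,0,1],
], grip_force=20)

```text
t: 1.1
tool_pos: [323.2, 416.7, 218.6]
orientation: [0.159, 0.987, -0.0, -0.0]
wrist_force: [0.7, 0.8, -0.0]
gripper_width: 93.2
finger_force: 0.0
```

Call:
apply_moves([
  [0.15,-0.1,0,0,0,0,1],
  [0.3,-0.2,0,0,0,0,1],
  [0.45,-0.3,0,0,0,0,1],
  [0.6,-0.42,0,0,0,0,1],
  [0.75,-0.53,0,0,0,0,1],
  [0.9,-0.63,0,0,0,0,1],
  [1,-0.7,0,0,0,0,1],
  [1,-0.7,0,0,0,0,1],
])

```text
t: 2.1
tool_pos: [473.0, 311.7, 218.5]
orientation: [0.159, 0.987, -0.0, -0.0]
wrist_force: [0.2, 0.2, -0.2]
gripper_width: 93.0
finger_force: 0.0
```

Run:
```python
from h import *
im,c=look('w1'); print(c, get_obs()['wrist_force'])
print(proj('wrist',[496,301,90],c),proj('wrist',[496,301,20],c))
```

```text
tcp [473.  311.7 218.5] t 2.1 rot [[-0.949, 0.315, -0.0], [0.315, 0.949, -0.0], [0.0, -0.0, -1.0]]
{'fx': 325.19226210127806, 'fy': 325.19226210127806, 'cx': 278.1046589232576, 'cy': 214.77531385140483, 'T': array([[ 3.14823539e-01, -9.12505505e-01, -2.61189285e-01,
         3.99572848e+02],
       [ 9.49150043e-01,  3.02836865e-01,  8.60466719e-02,
         3.35705513e+02],
       [ 5.79682531e-04, -2.74997339e-01,  9.61444813e-01,
         3.84466202e+02],
       [ 0.00000000e+00,  0.00000000e+00,  0.00000000e+00,
         1.00000000e+00]])} [0.01921711 0.27053972 0.93837761]
[275.23083196 233.061404  ] [275.7043612  213.29207307]
```

View pics/w1.png

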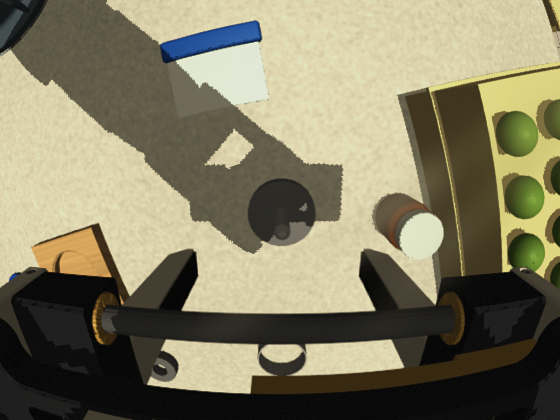

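The wrist view shows the foot's base centred at about (282,213) with the stem top near (282,230), the jar at (415,235) and the nest at lower left (80,265).

Run:
```python
from h import *
c=np.load('pics/w1.npy',allow_pickle=True).item()
print(ray('wrist',282,213,20,c),ray('wrist',282,230,90,c))
im=cv2.imread('pics/w1.png');g=cv2.cvtColor(im,cv2.COLOR_BGR2HSV)[170:260,235:330]
print(im[225:237,270:295].max(2))
# also spacer via top for later
for u,v,z in [(138,229.4,90),(147,235.4,20)]: print(ray('top',u,v,z))
```

```text
[497.97309874 308.06671697  20.        ] [495.0999283  308.12085224  90.        ]
[[ 45  43  44  45  46  47  50  51  58  61  65  66  67  64  63  61  56  49
   49  76 112 120 120 121 121]
 [ 45  44  44  45  44  49  60  64  65  66  65  68  67  68  65  66  64  58
   51  73 109 120 122 122 121]
 [ 45  43  45  44  45  52  64  67  68  64  66  68  68  67  65  64  66  64
   57  70 101 119 121 121 119]
 [ 44  45  45  46  48  61  65  64  64  66  67  66  67  66  67  65  65  63
   63  72 101 119 119 120 119]
 [ 44  44  43  44  50  60  64  66  64  65  65  67  68  67  65  64  65  65
   62  78 101 119 121 119 119]
 [ 44  44  44  44  51  61  62  64  65  65  67  70  70  70  66  65  65  64
   63  72  99 119 121 122 121]
 [ 43  43  43  46  57  61  62  65  66  68  73  74  76  74  72  67  64  62
   63  67  96 119 119 118 120]
 [ 44  44  46  47  55  59  60  63  66  73  73  76  75  74  74  70  65  59
   59  66  98 118 119 118 120]
 [ 45  45  43  47  57  59  61  62  68  73  74  75  75  74  77  73  66  57
   60  68  99 119 119 119 120]
 [ 42  43  46  52  53  58  57  60  68  75  74  74  75  75  77  75  65  59
   58  76 107 119 119 120 119]
 [ 43  46  70  99  96  70  57  58  65  74  76  75  74  74  76  74  64  57
   61  89 116 119 119 121 117]
 [ 42  47  62  95 114  93  59  54  60  71  75  74  75  74  73  65  57  57
   76 107 118 121 120 118 119]]
[497.39395968 302.428846    90.        ]
[494.9238747  301.16311417  20.        ]
```

Call:
apply_moves([
  [0.08,-0.02,-0.1,0,0,0,1],
  [0.17,-0.04,-0.2,0,0,0,1],
  [0.17,-0.04,-0.3,0,0,0,1],
  [0.17,-0.04,-0.4,0,0,0,1],
  [0.17,-0.04,-0.5,0,0,0,1],
  [0.17,-0.04,-0.6,0,0,0,1],
  [0.17,-0.04,-0.65,0,0,0,1],
  [0.17,-0.04,-0.65,0,0,0,1],
])

```text
t: 3.15
tool_pos: [497.7, 306.2, 120.7]
orientation: [0.159, 0.987, -0.0, -0.0]
wrist_force: [-0.4, 0.7, 0.3]
gripper_width: 93.0
finger_force: 0.0
```

Run:
```python
from h import *
im,c=look('w2')
o=get_obs()['tool_pos']
print(proj('wrist',[o[0],o[1],90],c),proj('wrist',[498,308,90],c))
```

```text
tcp [497.7 306.2 120.7] t 3.15 rot [[-0.95, 0.313, -0.001], [0.313, 0.95, -0.0], [0.0, -0.0, -1.0]]
[278.74154517 246.11038123] [281.14811126 245.4272028 ]
```

View pics/w2.png

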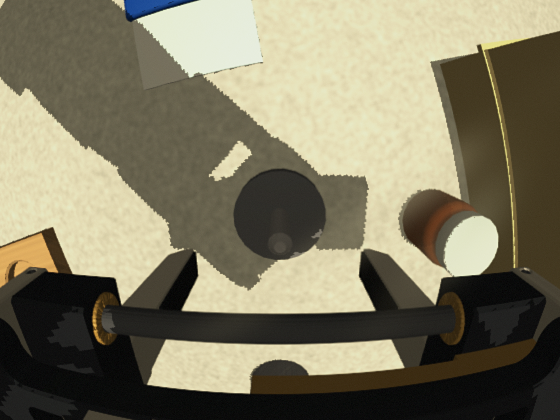

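The stem top is at about (280,244), within 2 mm of the tool axis (279,246). I descend and grip.

Call:
apply_moves([
  [-0.01,0.005,-0.1,0,0,0,1],
  [-0.01,0.005,-0.2,0,0,0,1],
  [-0.01,0.005,-0.3,0,0,0,1],
  [-0.01,0.005,-0.38,0,0,0,1],
  [-0.01,0.005,-0.43,0,0,0,1],
  [-0.01,0.005,-0.455,0,0,0,0.8],
  [-0.01,0.005,-0.455,0,0,0,0.4],
  [-0.01,0.005,-0.455,0,0,0,0.3],
], grip_force=40)

```text
t: 4.2
tool_pos: [496.6, 307.1, 53.3]
orientation: [0.159, 0.987, 0.0, 0.0]
wrist_force: [0.1, 0.0, 0.3]
gripper_width: 67.7
finger_force: 0.0
```

Call:
apply_moves([
  [0,0,0,0,0,0,0.2],
  [0,0,0,0,0,0,0],
  [0,0,0,0,0,0,0],
  [0,0,0,0,0,0,0],
  [0,0,0,0,0,0,0],
  [0,0,0,0,0,0,0],
  [0,0,0.02,0,0,0,0],
  [0,0,0.05,0,0,0,0],
])

```text
t: 5.2
tool_pos: [496.1, 306.9, 60.4]
orientation: [0.159, 0.987, -0.0, -0.0]
wrist_force: [0.6, 0.6, -3.1]
gripper_width: 15.3
finger_force: 40.0
```

Call:
apply_moves([
  [0,0,0.15,0,0,0,0],
  [0,-0.05,0.3,0,0,0,0],
  [0,-0.2,0.4,0,0,0,0],
  [0,-0.35,0.45,0,0,0,0],
  [0,-0.5,0.45,0,0,0,0],
  [0,-0.65,0.45,0,0,0,0],
  [0,-0.8,0.45,0,0,0,0],
  [0,-0.95,0.45,0,0,0,0],
])

```text
t: 6.2
tool_pos: [496.0, 163.1, 127.7]
orientation: [0.159, 0.987, -0.0, -0.0]
wrist_force: [-0.3, -0.3, -3.1]
gripper_width: 15.3
finger_force: 40.0
```

Call:
apply_moves([
  [0,-0.15,0,0,0,0,0],
  [0,-0.3,0,0,0,0,0],
  [0,-0.45,0,0,0,0,0],
  [0,-0.6,0,0,0,0,0],
  [0,-0.75,0,0,0,0,0],
  [0,-0.85,0,0,0,0,0],
  [0,-0.88,0,0,0,0,0],
  [0,-0.88,0,0,0,0,0],
])

```text
t: 7.2
tool_pos: [496.3, 32.6, 127.9]
orientation: [0.159, 0.987, 0.0, -0.0]
wrist_force: [-0.6, 0.5, -4.1]
gripper_width: 15.3
finger_force: 40.0
```

Run:
```python
from h import *
im,c=look('w3')
o=get_obs();o,Rm=o['tool_pos'],R.from_quat(o['orientation']).as_matrix()
print(proj('wrist',o-Rm[:,2]*39,c),proj('wrist',o+Rm[:,2]*31,c),proj('wrist',[495,-10,22],c))
```

```text
tcp [496.3  32.6 127.9] t 7.2 rot [[-0.949, 0.314, -0.0], [0.314, 0.949, 0.0], [0.0, 0.0, -1.0]]
[279.20932665 301.57472768] [278.79593005 245.45590857] [232.12697957 227.33634474]
```

View pics/w3.png

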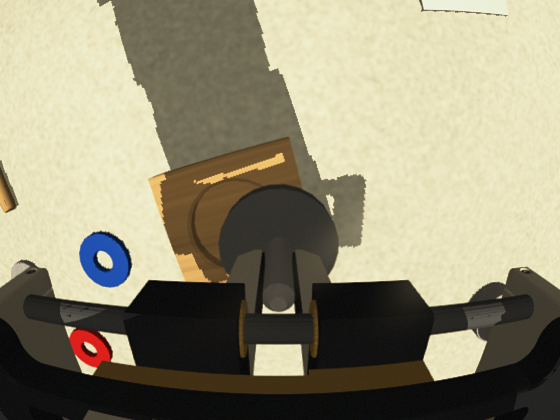

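The foot sits square in the grip: its base centre is at (279,244), as predicted. It hides the pocket, so I back off +x for an unblocked look at the nest.

Call:
apply_moves([
  [0.1,-0.08,0,0,0,0,0],
  [0.2,-0.16,0,0,0,0,0],
  [0.3,-0.24,0,0,0,0,0],
  [0.4,-0.32,0,0,0,0,0],
  [0.5,-0.4,0,0,0,0,0],
  [0.56,-0.46,0,0,0,0,0],
  [0.58,-0.48,0,0,0,0,0],
  [0.58,-0.48,0,0,0,0,0],
])

```text
t: 8.25
tool_pos: [583.3, -39.4, 127.7]
orientation: [0.159, 0.987, 0.0, -0.0]
wrist_force: [0.2, -1.3, -3.4]
gripper_width: 15.4
finger_force: 40.0
```

Run:
```python
from h import *
im,c=look('w4')
print(proj('wrist',[495,-10,22],c))
cv2.imwrite('pics/w4c.png',cv2.resize(im[20:220,180:380],(600,600),interpolation=2))
```

```text
tcp [583.3 -39.4 127.7] t 8.25 rot [[-0.95, 0.313, -0.0], [0.313, 0.95, 0.0], [0.0, -0.0, -1.0]]
[278.6048886 105.2819818]
```

View pics/w4c.png

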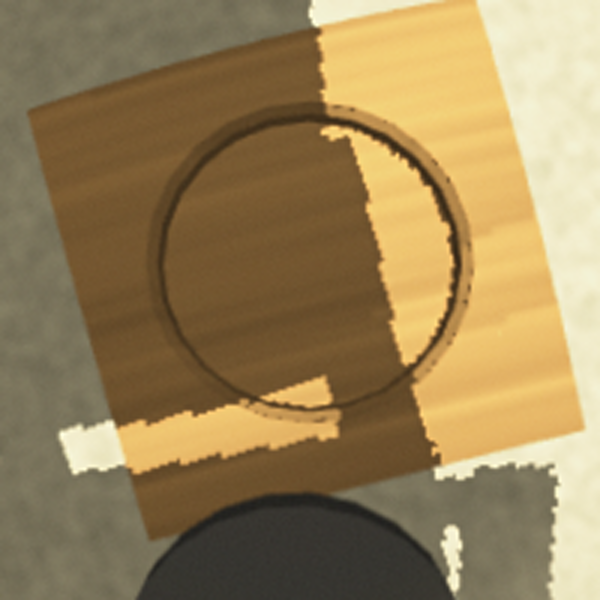

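The crop shows the whole pocket: mouth edges at crop left 147, right 473, top 102 and bottom 424, so its centre is at crop (310,263), image (283,107.5).

Run:
```python
from h import *
c=np.load('pics/w4.npy',allow_pickle=True).item()
P=[ray('wrist',180+(x+.5)/3-.5,20+(y+.5)/3-.5,22,c)[:2] for x,y in [(147,263),(473,263),(310,102),(310,424),(310,263),(28,108),(585,430)]]
P=np.array(P);print(P.round(1),(P[0]+P[1])/2,(P[2]+P[3])/2,np.linalg.norm(P[0]-P[1]),np.linalg.norm(P[2]-P[3]),(P[5]+P[6])/2,np.linalg.norm(P[5]-P[6]))
# foot base centre in hand
```

```text
[[483.  -49.6]
 [511.   36.1]
 [454.3   7.3]
 [540.5 -21.2]
 [497.8  -7.1]
 [427.9 -67.2]
 [565.7  54. ]] [497.00827152  -6.73838602] [497.3974337   -6.94922966] 90.12094815393581 90.78377812090069 [496.83131132  -6.63745985] 183.5080285944817
```

Call:
apply_moves([
  [-0.1,0.04,0,0,0,0,0],
  [-0.2,0.08,0,0,0,0,0],
  [-0.32,0.12,0,0,0,0,0],
  [-0.44,0.165,0,0,0,0,0],
  [-0.53,0.2,-0.05,0,0,0,0],
  [-0.575,0.217,-0.15,0,0,0,0],
  [-0.575,0.217,-0.25,0,0,0,0],
  [-0.575,0.217,-0.28,0,0,0,0],
])

```text
t: 9.3
tool_pos: [496.9, -6.8, 85.1]
orientation: [0.159, 0.987, -0.0, -0.001]
wrist_force: [0.6, -0.1, -2.7]
gripper_width: 15.2
finger_force: 40.0
```

Call:
apply_moves([
  [0,0,0,0,0,0,0],
  [0,0,-0.03,0,0,0,0],
  [0,0,-0.06,0,0,0,0],
  [0,0,-0.09,0,0,0,0],
  [0,0,-0.11,0,0,0,0],
  [0,0,-0.13,0,0,0,0],
  [0,0,-0.15,0,0,0,0],
  [0,0,-0.16,0,0,0,0],
])

```text
t: 10.3
tool_pos: [497.1, -6.9, 61.7]
orientation: [0.159, 0.987, -0.0, -0.0]
wrist_force: [-0.6, 0.1, -2.9]
gripper_width: 15.3
finger_force: 40.0
```

Call:
apply_moves([
  [0,0,-0.01,0,0,0,0],
  [0,0,-0.018,0,0,0,0],
  [0,0,-0.018,0,0,0,0],
  [0,0,-0.018,0,0,0,0.2],
  [0,0,-0.018,0,0,0,0.3],
  [0,0,-0.018,0,0,0,0.4],
  [0,0,-0.018,0,0,0,0.5],
  [0,0,-0.018,0,0,0,0.5],
])

```text
t: 11.3
tool_pos: [497.1, -6.9, 59.2]
orientation: [0.159, 0.987, 0.0, 0.0]
wrist_force: [-0.5, 0.9, -0.7]
gripper_width: 46.0
finger_force: 0.0
```

Call:
apply_moves([
  [0,0,0.1,0,0,0,0.6],
  [0,0,0.25,0,0,0,0.7],
  [0,0,0.4,0,0,0,0.8],
  [0.15,0.03,0.55,0,0,0,0.9],
  [0.3,0.06,0.6,0,0,0,1],
  [0.45,0.09,0.6,0,0,0,1],
  [0.6,0.12,0.6,0,0,0,1],
  [0.6,0.12,0.6,0,0,0,1],
])

```text
t: 12.3
tool_pos: [587.8, 11.3, 149.9]
orientation: [0.159, 0.987, 0.0, 0.001]
wrist_force: [-0.5, -0.5, -0.0]
gripper_width: 93.4
finger_force: 0.0
```

Run:
```python
from h import *
im,c=look('w5')
print('nominal spacer',proj('wrist',[678,43,20],c),proj('wrist',[680,47,20],c), 'foot top', proj('wrist',[497.1,-6.8,26],c), proj('wrist',[497.1,-6.8,96],c))
```

```text
tcp [587.8  11.3 149.9] t 12.3 rot [[-0.95, 0.313, 0.001], [0.313, 0.95, -0.0], [-0.001, 0.0, -1.0]]
nominal spacer [334.97566264 278.41691125] [339.13615598 278.86935211] foot top [226.76733155 121.0829662 ] [210.8971719  120.53684986]
```

View pics/w5.png

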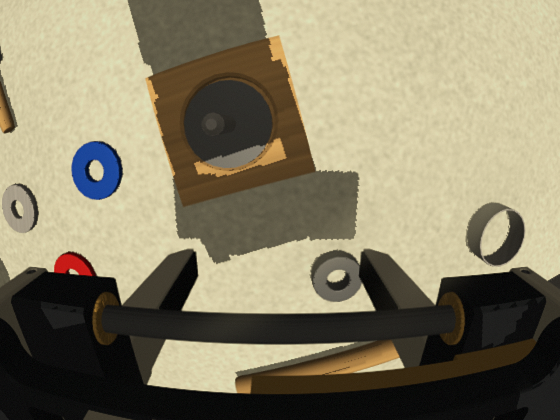

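The foot is down in the pocket: base centre (230,122), even gap all round. The spacer is at (337,276), half behind the right finger. I go above it.

Call:
apply_moves([
  [0.1,0.04,0,0,0,0,1],
  [0.2,0.08,0,0,0,0,1],
  [0.3,0.12,-0.05,0,0,0,1],
  [0.4,0.16,-0.1,0,0,0,1],
  [0.5,0.2,-0.15,0,0,0,1],
  [0.57,0.22,-0.2,0,0,0,1],
  [0.6,0.225,-0.265,0,0,0,1],
  [0.6,0.225,-0.265,0,0,0,1],
])

```text
t: 13.35
tool_pos: [676.4, 44.6, 108.5]
orientation: [0.159, 0.987, -0.0, -0.001]
wrist_force: [-0.7, 0.1, 1.0]
gripper_width: 93.0
finger_force: 0.0
```

```bash
cat >> h.py <<'E'
def blobs(im,c,z,box,thr=110,below=True,amin=100):
    x0,y0,x1,y1=box; g=cv2.GaussianBlur(im[y0:y1,x0:x1].max(2),(3,3),0)
    m=((g<thr) if below else (g>thr)).astype('uint8')
    for k in cv2.findContours(m,cv2.RETR_CCOMP,cv2.CHAIN_APPROX_NONE)[0]:
        if cv2.contourArea(k)>amin and len(k)>5:
            (u,v),ax,_=cv2.fitEllipse(k); print('blob',round(u+x0,1),round(v+y0,1),np.round(ax,1),ray('wrist',u+x0,v+y0,z,c).round(1))
E
python3 - <<'E'
from h import *
im,c=look('w6'); o=get_obs()['tool_pos']
print(proj('wrist',[o[0],o[1],20],c))
blobs(im,c,20,(200,150,360,270),150)
E
```

```text
tcp [676.4  44.6 108.5] t 13.35 rot [[-0.95, 0.314, -0.002], [0.314, 0.95, -0.0], [0.002, -0.001, -1.0]]
[278.40271514 220.34028118]
blob 277.0 214.6 [111.7 181.4] [671.6  45.   20. ]
blob 209.0 154.3 [ 9.8 39.3] [607.5   9.4  20. ]
```

View pics/w6.png

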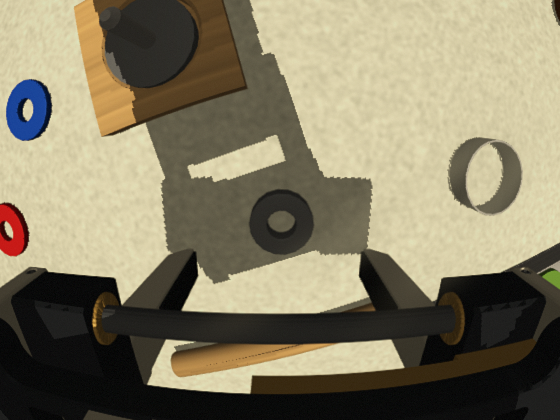

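The spacer's outline spans columns 249–314 and rows 189–254, so its centre is (281.5,221.5) against the tool axis at (278,220): about 2 mm off. I correct, descend and grip.

Call:
apply_moves([
  [0.007,0.012,-0.12,0,0,0,1],
  [0.007,0.012,-0.24,0,0,0,1],
  [0.007,0.012,-0.36,0,0,0,1],
  [0.007,0.012,-0.48,0,0,0,1],
  [0.007,0.012,-0.58,0,0,0,1],
  [0.007,0.012,-0.65,0,0,0,1],
  [0.007,0.012,-0.69,0,0,0,1],
  [0.007,0.012,-0.7,0,0,0,0.9],
], grip_force=30)

```text
t: 14.4
tool_pos: [678.2, 46.6, 4.3]
orientation: [0.159, 0.987, -0.0, 0.0]
wrist_force: [0.3, -0.6, -0.1]
gripper_width: 87.1
finger_force: 0.0
```

Call:
apply_moves([
  [0,0,0,0,0,0,0.7],
  [0,0,0,0,0,0,0.6],
  [0,0,0,0,0,0,0.5],
  [0,0,0,0,0,0,0.4],
  [0,0,0,0,0,0,0.4],
  [0,0,0,0,0,0,0.4],
  [0,0,0.01,0,0,0,0.4],
  [0,0,0.03,0,0,0,0.4],
])

```text
t: 15.4
tool_pos: [677.9, 46.6, 8.7]
orientation: [0.159, 0.987, -0.0, -0.0]
wrist_force: [0.6, -0.1, -0.6]
gripper_width: 54.0
finger_force: 30.0
```

Call:
apply_moves([
  [0,0,0.2,0,0,0,0.4],
  [0,0,0.4,0,0,0,0.4],
  [-0.05,-0.02,0.6,0,0,0,0.4],
  [-0.15,-0.05,0.75,0,0,0,0.4],
  [-0.3,-0.1,0.8,0,0,0,0.4],
  [-0.45,-0.14,0.8,0,0,0,0.4],
  [-0.57,-0.17,0.8,0,0,0,0.4],
  [-0.6,-0.18,0.8,0,0,0,0.4],
])

```text
t: 16.4
tool_pos: [587.5, 19.5, 129.2]
orientation: [0.159, 0.987, 0.0, -0.0]
wrist_force: [0.4, 0.1, -1.0]
gripper_width: 53.8
finger_force: 30.0
```

Run:
```python
from h import *
im,c=look('w7'); o=get_obs(); o=o['tool_pos']; print(o)
for z in (5,15): print('hand',proj('wrist',[o[0],o[1],o[2]+z],c))
print('stem',proj('wrist',[497.1,-6.8,96],c),'base',proj('wrist',[497.1,-6.8,26],c))
p=proj('wrist',[497.1,-6.8,26],c).astype(int)
blobs(im,c,26,(p[0]-70,p[1]-60,p[0]+70,min(p[1]+60,185)),75)
h=proj('wrist',[o[0],o[1],o[2]+16],c).astype(int)
print(h); g=im.max(2); print(g[h[1],h[0]-60:h[0]+60:2]); print(g[h[1]-60:h[1]+60:2,h[0]])
```

```text
tcp [587.5  19.5 129.2] t 16.4 rot [[-0.95, 0.314, -0.0], [0.314, 0.95, 0.0], [0.0, -0.0, -1.0]]
[587.71034103  19.42004673 129.12374938]
hand [278.51695262 269.80884185]
hand [278.55224216 278.10652867]
stem [192.20956991 125.57405112] base [213.83577428 124.82739531]
blob 214.0 123.3 [87.3 94.7] [495.9  -6.3  26. ]
blob 193.3 125.9 [17.1 21.5] [491.7 -23.6  26. ]
[278 278]
[ 12  10  12  10   8  47  54  53  54  54  54  53  54  52  54  54  54  55
  54  39  38 102 242 239 237 234 234 233 235 237 233 233 235 232 231 232
 231 231 233 103  48  51  62  65  64  63  61  65  60  62  60  60  59  59
  59  43  28  22  23  22]
[123 123 118  80  35  36  36  36  39  54  58  54  52  56  53  53  54  56
  58  56  55  53 242 235 232 231 235 235 229 229 233 235 234 233 165  47
  49  51  49  50  49  45  51  65  59  58  55  56  33  33  34  40  37  42
  40  40  42  40  42  42]
```

Run:
```python
from h import *
c=np.load('pics/w7.npy',allow_pickle=True).item()
im=cv2.imread('pics/w7.png'); g=im.max(2)
o=np.array([587.6,19.46,129.2]); f=np.array([.95,-.314,0])
for n,s,z in [('near top hole',-12,16),('far bottom hole',12,-4),('near top outer',-27,16),('near bot outer',-27,-4),('far top hole',12,16),('far top outer',27,16)]:
    print(n,proj('wrist',o+f*s+[0,0,z],c).round(1))
print(list(zip(range(222,312),g[222:312,278])))
```

```text
near top hole [278.6 257.6]
far bottom hole [278.5 281.4]
near top outer [278.6 229.3]
near bot outer [278.5 217.6]
far top hole [278.6 298.8]
far top outer [278.5 321.7]
[(222, np.uint8(118)), (223, np.uint8(115)), (224, np.uint8(80)), (225, np.uint8(45)), (226, np.uint8(35)), (227, np.uint8(35)), (228, np.uint8(36)), (229, np.uint8(35)), (230, np.uint8(36)), (231, np.uint8(38)), (232, np.uint8(36)), (233, np.uint8(38)), (234, np.uint8(39)), (235, np.uint8(41)), (236, np.uint8(54)), (237, np.uint8(61)), (238, np.uint8(58)), (239, np.uint8(55)), (240, np.uint8(54)), (241, np.uint8(53)), (242, np.uint8(52)), (243, np.uint8(52)), (244, np.uint8(56)), (245, np.uint8(54)), (246, np.uint8(53)), (247, np.uint8(55)), (248, np.uint8(53)), (249, np.uint8(57)), (250, np.uint8(54)), (251, np.uint8(55)), (252, np.uint8(56)), (253, np.uint8(57)), (254, np.uint8(58)), (255, np.uint8(55)), (256, np.uint8(56)), (257, np.uint8(56)), (258, np.uint8(55)), (259, np.uint8(56)), (260, np.uint8(53)), (261, np.uint8(102)), (262, np.uint8(242)), (263, np.uint8(238)), (264, np.uint8(235)), (265, np.uint8(233)
[... 289 characters left out ...]
(279, np.uint8(235)), (280, np.uint8(235)), (281, np.uint8(235)), (282, np.uint8(234)), (283, np.uint8(233)), (284, np.uint8(233)), (285, np.uint8(237)), (286, np.uint8(165)), (287, np.uint8(68)), (288, np.uint8(47)), (289, np.uint8(51)), (290, np.uint8(49)), (291, np.uint8(49)), (292, np.uint8(51)), (293, np.uint8(49)), (294, np.uint8(49)), (295, np.uint8(47)), (296, np.uint8(50)), (297, np.uint8(46)), (298, np.uint8(49)), (299, np.uint8(47)), (300, np.uint8(45)), (301, np.uint8(49)), (302, np.uint8(51)), (303, np.uint8(59)), (304, np.uint8(65)), (305, np.uint8(60)), (306, np.uint8(59)), (307, np.uint8(56)), (308, np.uint8(58)), (309, np.uint8(57)), (310, np.uint8(55)), (311, np.uint8(57))]
```

The spacer sits about 2.5 mm ahead of the tool axis in the grip. I compensate and thread it on.

Call:
apply_moves([
  [-0.1,-0.03,0,0,0,0,0.4],
  [-0.22,-0.06,0,0,0,0,0.4],
  [-0.34,-0.09,0,0,0,0,0.4],
  [-0.46,-0.125,0,0,0,0,0.4],
  [-0.56,-0.155,0,0,0,0,0.4],
  [-0.61,-0.168,0,0,0,0,0.4],
  [-0.619,-0.171,0,0,0,0,0.4],
  [-0.619,-0.171,-0.08,0,0,0,0.4],
])

```text
t: 17.45
tool_pos: [496.4, -6.0, 117.1]
orientation: [0.159, 0.987, 0.0, 0.001]
wrist_force: [0.2, -0.1, -1.1]
gripper_width: 54.0
finger_force: 30.0
```

Call:
apply_moves([
  [0,0,-0.04,0,0,0,0.4],
  [0,0,-0.1,0,0,0,0.4],
  [0,0,-0.16,0,0,0,0.4],
  [0,0,-0.22,0,0,0,0.4],
  [0,0,-0.3,0,0,0,0.4],
  [0,0,-0.38,0,0,0,0.4],
  [0,0,-0.46,0,0,0,0.4],
  [0,0,-0.52,0,0,0,0.4],
])

```text
t: 18.45
tool_pos: [495.1, -6.0, 38.1]
orientation: [0.159, 0.987, -0.0, -0.0]
wrist_force: [-0.3, 0.2, -1.8]
gripper_width: 53.8
finger_force: 30.0
```

Call:
apply_moves([
  [0,0,-0.03,0,0,0,0.4],
  [0,0,-0.05,0,0,0,0.4],
  [0,0,-0.055,0,0,0,0.4],
  [0,0,-0.055,0,0,0,0.4],
  [0,0,-0.055,0,0,0,0.65],
  [0,0,-0.055,0,0,0,0.7],
  [0,0,-0.055,0,0,0,0.8],
  [0,0,-0.055,0,0,0,0.8],
])

```text
t: 19.45
tool_pos: [495.3, -6.0, 30.7]
orientation: [0.159, 0.987, 0.0, 0.0]
wrist_force: [-0.5, -0.1, -0.4]
gripper_width: 74.1
finger_force: 0.0
```

Call:
apply_moves([
  [0,0,0.08,0,0,0,0.9],
  [0,0,0.2,0,0,0,1],
  [0,0,0.35,0,0,0,1],
  [0,0,0.5,0,0,0,1],
  [0,-0.1,0.6,0,0,0,1],
  [0,-0.25,0.7,0,0,0,1],
  [0,-0.4,0.7,0,0,0,1],
  [0,-0.55,0.7,0,0,0,1],
])

```text
t: 20.45
tool_pos: [495.2, -90.1, 136.2]
orientation: [0.159, 0.987, -0.0, 0.0]
wrist_force: [0.0, -0.1, -0.2]
gripper_width: 93.4
finger_force: 0.0
```

Call:
apply_moves([
  [0,-0.15,0,0,0,0,1],
  [0,-0.3,0,0,0,0,1],
  [0,-0.45,0,0,0,0,1],
  [0,-0.6,0,0,0,0,1],
  [0,-0.75,0,0,0,0,1],
  [0,-0.9,0,0,0,0,1],
  [-0.02,-0.95,0,0,0,0,1],
  [-0.03,-0.97,0,0,0,0,1],
])

```text
t: 21.45
tool_pos: [490.4, -234.3, 135.6]
orientation: [0.159, 0.987, 0.0, -0.0]
wrist_force: [0.4, -0.3, -0.2]
gripper_width: 92.9
finger_force: 0.0
```

Run:
```python
from h import *
im,c=look('w8')
p=proj('wrist',[487,-300,10],c); print(p)
u,v=p.astype(int)
hsv=cv2.cvtColor(im,cv2.COLOR_BGR2HSV)
print(hsv[v-45:v+46:6,u][:, :].tolist()); print(hsv[v,u-48:u+49:6].tolist())
print('stem',proj('wrist',[497,-6.8,96],c))
```

```text
tcp [ 490.4 -234.3  135.6] t 21.45 rot [[-0.949, 0.314, -0.0], [0.314, 0.949, 0.0], [0.0, 0.0, -1.0]]
[211.8164046  226.09664137]
[[22, 66, 100], [26, 61, 92], [24, 62, 82], [21, 43, 78], [22, 50, 77], [20, 41, 75], [23, 65, 98], [23, 66, 101], [24, 67, 95], [23, 65, 98], [15, 47, 76], [18, 47, 71], [19, 46, 173], [24, 56, 220], [24, 57, 221], [24, 54, 225]]
[[25, 54, 225], [24, 56, 223], [24, 64, 99], [20, 52, 74], [20, 51, 75], [20, 52, 74], [26, 40, 45], [23, 68, 98], [23, 67, 95], [24, 64, 95], [21, 53, 77], [19, 50, 72], [18, 47, 71], [20, 52, 74], [24, 66, 96], [24, 62, 98], [24, 64, 96]]
stem [544.4516692  159.79182305]
```

Call:
apply_moves([
  [0,-0.1,0,0,0,0,1],
  [0,-0.2,-0.05,0,0,0,1],
  [0,-0.3,-0.1,0,0,0,1],
  [-0.02,-0.4,-0.15,0,0,0,1],
  [-0.02,-0.44,-0.2,0,0,0,1],
  [-0.02,-0.44,-0.24,0,0,0,1],
  [-0.02,-0.44,-0.24,0,0,0,1],
  [-0.02,-0.44,-0.24,0,0,0,1],
])

```text
t: 22.5
tool_pos: [488.0, -299.7, 99.9]
orientation: [0.158, 0.987, -0.0, 0.0]
wrist_force: [-0.2, 0.6, -0.4]
gripper_width: 93.1
finger_force: 0.0
```

Run:
```python
from h import *
im,c=look('w9'); o=get_obs()['tool_pos']
print('tcp px',proj('wrist',[o[0],o[1],10],c))
cv2.imwrite('pics/w9c.png',cv2.resize(im[120:300,160:400],(800,600),interpolation=2))
blobs(im,c,10,(215,150,345,280),85)
```

```text
tcp [ 488.  -299.7   99.9] t 22.5 rot [[-0.95, 0.313, 0.0], [0.313, 0.95, -0.0], [-0.0, -0.0, -1.0]]
tcp px [278.23991572 219.47394938]
blob 275.8 217.0 [73.5 74.9] [ 485.4 -301.    10. ]
blob 275.7 217.6 [25.8 28.2] [ 485.9 -301.2   10. ]
```

View pics/w9c.png

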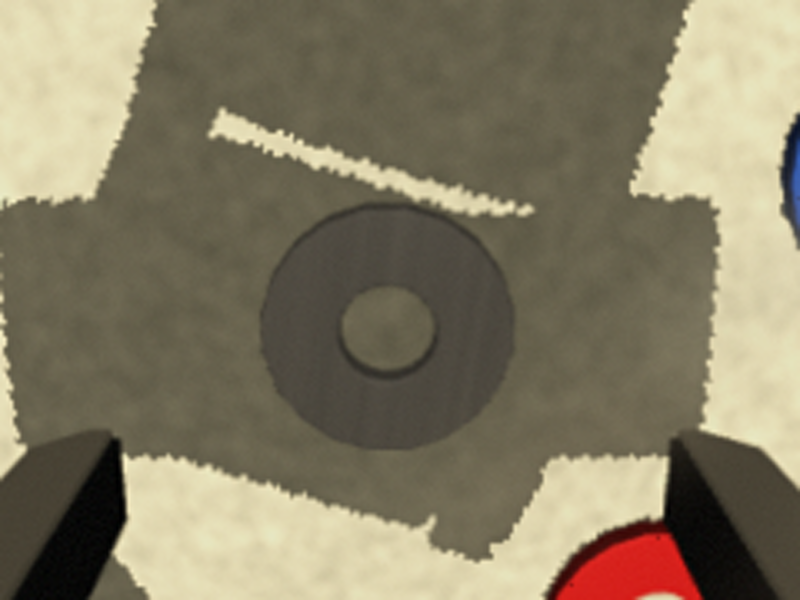

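The bare steel disc is centred at crop (388,327), image (275.8,217.3), within 3 mm of the tool axis. Blue and red look-alikes are clear of the fingers. I descend and grip.

Call:
apply_moves([
  [-0.009,-0.011,-0.12,0,0,0,1],
  [-0.009,-0.011,-0.24,0,0,0,1],
  [-0.009,-0.011,-0.36,0,0,0,1],
  [-0.009,-0.011,-0.46,0,0,0,1],
  [-0.009,-0.011,-0.55,0,0,0,1],
  [-0.009,-0.011,-0.62,0,0,0,1],
  [-0.009,-0.011,-0.645,0,0,0,1],
  [-0.009,-0.011,-0.648,0,0,0,0.9],
], grip_force=35)

```text
t: 23.55
tool_pos: [486.5, -301.7, 2.5]
orientation: [0.159, 0.987, -0.0, 0.0]
wrist_force: [0.6, -0.1, 0.2]
gripper_width: 87.0
finger_force: 0.0
```

Call:
apply_moves([
  [0,0,0,0,0,0,0.8],
  [0,0,0,0,0,0,0.7],
  [0,0,0,0,0,0,0.6],
  [0,0,0,0,0,0,0.5],
  [0,0,0,0,0,0,0.5],
  [0,0,0,0,0,0,0.5],
  [0,0,0.01,0,0,0,0.5],
  [0,0,0.03,0,0,0,0.5],
])

```text
t: 24.55
tool_pos: [486.1, -301.5, 6.7]
orientation: [0.159, 0.987, 0.0, -0.0]
wrist_force: [0.3, 1.1, -1.6]
gripper_width: 62.5
finger_force: 35.0
```

Call:
apply_moves([
  [0,0,0.15,0,0,0,0.5],
  [0,0,0.3,0,0,0,0.5],
  [0,0,0.45,0,0,0,0.5],
  [0,0.05,0.6,0,0,0,0.5],
  [0,0.15,0.75,0,0,0,0.5],
  [0,0.3,0.84,0,0,0,0.5],
  [0,0.45,0.84,0,0,0,0.5],
  [0,0.6,0.84,0,0,0,0.5],
])

```text
t: 25.55
tool_pos: [486.0, -209.8, 132.2]
orientation: [0.159, 0.987, 0.0, -0.001]
wrist_force: [0.0, -0.3, -2.4]
gripper_width: 62.5
finger_force: 34.6
```

Call:
apply_moves([
  [0.05,0.1,0,0,0,0,0.5],
  [0.1,0.2,0,0,0,0,0.5],
  [0.2,0.35,0,0,0,0,0.5],
  [0.3,0.5,0,0,0,0,0.5],
  [0.4,0.65,0,0,0,0,0.5],
  [0.5,0.75,0,0,0,0,0.5],
  [0.55,0.8,0,0,0,0,0.5],
  [0.55,0.8,0,0,0,0,0.5],
])

```text
t: 26.55
tool_pos: [569.2, -91.5, 132.8]
orientation: [0.158, 0.987, -0.0, -0.0]
wrist_force: [-0.6, -0.3, -2.5]
gripper_width: 63.2
finger_force: 34.6
```

Run:
```python
from h import *
im,c=look('wa'); o=get_obs()['tool_pos'];g=im.max(2)
f=np.array([.95,-.314,0]); s=np.array([.314,.95,0])
for n,a,z in [('near top hole',-12,7.5),('far bot hole',12,-2.5),('near top outer',-32,7.5),('near bot outer',-32,-2.5),('far top hole',12,7.5)]:
    print(n,proj('wrist',o+f*a+[0,0,z],c).round(1))
print('L/R hole',proj('wrist',o-s*12+[0,0,2.5],c),proj('wrist',o+s*12+[0,0,2.5],c))
print(g[195:310,278].tolist()); v=int(proj('wrist',o+[0,0,2.5],c)[1]); print(v,g[v,240:318].tolist())
for xy in [(497.1,-6.8),(496,-6)]:
  for z in (26,46,96): print(xy,z,proj('wrist',[*xy,z],c).round(1))
```

```text
tcp [569.2 -91.5 132.8] t 26.55 rot [[-0.95, 0.313, -0.0], [0.313, 0.95, -0.0], [0.0, -0.0, -1.0]]
near top hole [277.6 250.6]
far bot hole [277.6 282.1]
near top outer [277.6 214. ]
near bot outer [277.7 208.9]
far top hole [277.6 290.5]
L/R hole [255.96140837 267.10880051] [299.29790706 267.1338195 ]
[114, 112, 112, 113, 114, 116, 117, 118, 118, 116, 118, 116, 118, 121, 120, 122, 121, 121, 99, 69, 63, 62, 64, 85, 94, 92, 90, 86, 86, 87, 89, 86, 86, 87, 88, 88, 87, 86, 87, 88, 88, 87, 89, 88, 87, 86, 87, 88, 87, 88, 89, 87, 89, 90, 90, 89, 87, 99, 123, 145, 234, 237, 236, 236, 235, 235, 235, 235, 234, 234, 234, 235, 234, 234, 234, 233, 233, 231, 230, 231, 233, 235, 236, 236, 236, 236, 236, 235, 237, 236, 151, 78, 69, 73, 70, 71, 75, 82, 97, 96, 94, 92, 92, 91, 92, 91, 89, 90, 89, 89, 89, 90, 89, 90, 89]
267 [86, 87, 87, 90, 87, 85, 86, 86, 86, 86, 83, 84, 86, 85, 83, 82, 82, 161, 243, 240, 238, 237, 235, 234, 233, 234, 236, 237, 238, 238, 238, 236, 235, 234, 232, 232, 232, 233, 234, 236, 237, 237, 238, 236, 236, 236, 235, 235, 234, 233, 232, 231, 232, 233, 233, 235, 234, 234, 234, 171, 90, 91, 94, 95, 95, 95, 95, 98, 96, 96, 98, 95, 96, 95, 95, 94, 93, 96]
(497.1, -6.8) 26 [347.5 104.6]
(497.1, -6.8) 46 [352.8 103.2]
(497.1, -6.8) 96 [370.5  98.8]
(496, -6) 26 [348.  103.1]
(496, -6) 46 [353.3 101.6]
(496, -6) 96 [371.1  96.8]
```

Run:
```python
from h import *
c=np.load('pics/wa.npy',allow_pickle=True).item(); im=cv2.imread('pics/wa.png'); g=im.max(2)
print(g[84:114:2,340:400:2])
for z,thr in ((26,75),(46,60),(96,120)): print(z); blobs(im,c,z,(285,40,430,165),thr,z!=96,60)
```

```text
[[157 156 156 155 154 153 154 152 154 151 153 150 149 149 146 143 143 136
  127 150 147 147 129 108 177 181 232 230 230 230]
 [153 158 154 155 156 156 153 155 155 154 153 152 152 150 148 143 143 141
  136 135 146 147 147  95 172 173 218 231 230 231]
 [156 154 157 156 153 148 146 150 153 156 154 155 154 149 150 146 146 144
  141 133 144 147 147 140 135 175 189 231 230 229]
 [156 156 146 119  81  51  52  61  80 119 147 157 158 155 151 150 145 145
  140 139 132 146 145 148 112 172 172 229 227 228]
 [155 136  74  53  96  40  33  28  26  29  71 157 145 140 150 157 145 148
  142 140 133 144 147 147 140 168 169 203 227 226]
 [133 125 153 158 160 129 138  88  43  75 145 139 136 139 141 138 142 154
  154 140 137 138 146 145 145 112 169 176 229 227]
 [123 159 159 158 156 118  89  58  61 142 132 137 131 129 136 159 129 139
  142 142 140 132 146 146 148  88 170 167 222 221]
 [161 158 122 103  58  54  54  55  72 130 130 137 103 192 228 226 223 193
  140 161 141 136 141 145 146 122 168 163 215 220]
 [ 70  56  55  54  55  55  53  50 119 130 127 129 161 224 223 225 223 225
  148 144 141 137 135 147 
[... 476 characters left out ...]
126 125 143 139 130 147 145 145 127 185 208 234]
 [ 47  46  47  48  46  45  47  46  47  87 120 118 119 114 118 122 123 123
  138 153 142 139 134 146 145 147 157 169 210 238]
 [ 69  46  45  49  45  48  48  50  49  47  89 131 116 118 118 119 123 128
  149 144 141 137 133 146 144 143 178 189 225 237]]
26
blob 350.9 105.0 [24.1 27.8] [498.2  -4.   26. ]
blob 314.0 111.6 [28.2 62.7] [494.8 -35.8  26. ]
46
blob 351.0 105.3 [23.  26.5] [498.3  -8.7  46. ]
blob 313.6 111.8 [26.2 59. ] [494.9 -38.5  46. ]
96
blob 291.8 157.7 [15.2 16.8] [518.4 -66.   96. ]
blob 372.2 97.1 [130.4 152.3] [496.3  -5.4  96. ]
blob 352.0 105.6 [30.1 32.2] [498.1 -19.8  96. ]
blob 351.5 95.8 [67.4 85.7] [492.1 -18.2  96. ]
```

Call:
apply_moves([
  [-0.07,0.08,0,0,0,0,0.5],
  [-0.17,0.2,0,0,0,0,0.5],
  [-0.27,0.32,0,0,0,0,0.5],
  [-0.37,0.44,0,0,0,0,0.5],
  [-0.45,0.53,0,0,0,0,0.5],
  [-0.475,0.56,0,0,0,0,0.5],
  [-0.481,0.565,-0.05,0,0,0,0.5],
  [-0.481,0.565,-0.1,0,0,0,0.5],
])

```text
t: 27.6
tool_pos: [497.0, -7.2, 117.4]
orientation: [0.159, 0.987, -0.0, 0.0]
wrist_force: [0.1, 1.0, -1.9]
gripper_width: 63.0
finger_force: 34.6
```

Call:
apply_moves([
  [0,0,-0.03,0,0,0,0.5],
  [0,0,-0.08,0,0,0,0.5],
  [0,0,-0.13,0,0,0,0.5],
  [0,0,-0.18,0,0,0,0.5],
  [0,0,-0.24,0,0,0,0.5],
  [0,0,-0.31,0,0,0,0.5],
  [0,0,-0.37,0,0,0,0.5],
  [0,0,-0.4,0,0,0,0.5],
])

```text
t: 28.6
tool_pos: [496.6, -6.9, 57.3]
orientation: [0.159, 0.987, -0.0, -0.0]
wrist_force: [-0.7, 0.9, -2.4]
gripper_width: 62.9
finger_force: 35.4
```

Call:
apply_moves([
  [0,0,-0.03,0,0,0,0.5],
  [0,0,-0.05,0,0,0,0.5],
  [0,0,-0.057,0,0,0,0.5],
  [0,0,-0.057,0,0,0,0.5],
  [0,0,-0.057,0,0,0,0.7],
  [0,0,-0.057,0,0,0,0.8],
  [0,0,-0.057,0,0,0,0.9],
  [0,0,-0.057,0,0,0,0.9],
])

```text
t: 29.6
tool_pos: [496.9, -6.9, 49.5]
orientation: [0.159, 0.987, 0.0, 0.0]
wrist_force: [-0.7, -0.2, 0.5]
gripper_width: 83.3
finger_force: 0.0
```

Call:
apply_moves([
  [0,0,0.1,0,0,0,1],
  [0,0,0.2,0,0,0,1],
  [0,0,0.35,0,0,0,1],
  [0,0,0.5,0,0,0,1],
  [0,0,0.55,0,0,0,1],
  [0,0,0.6,0,0,0,1],
  [0,0,0.6,0,0,0,1],
  [0,0,0.6,0,0,0,1],
])

```text
t: 30.6
tool_pos: [496.5, -6.9, 138.9]
orientation: [0.159, 0.987, -0.0, -0.0]
wrist_force: [-0.1, 0.0, -0.4]
gripper_width: 92.7
finger_force: 0.0
```

Run:
```python
from h import *
im,c=look('wb'); o=get_obs()['tool_pos']; g=im.max(2)
cv2.imwrite('pics/wb_s.png',camera('scene')[:,:,::-1])
for n,z in [('stem',96),('disctop',56),('base',26)]: print(n,proj('wrist',[o[0],o[1],z],c).round(1))
u,v=proj('wrist',[o[0],o[1],56],c).astype(int)
print(g[v-75:v+75:3,u].tolist(),g[v,u-75:u+75:3].tolist())
for t in (60,75,90,110): print(t); blobs(im,c,56,(u-90,v-90,u+90,v+70),t,True,200)
print('bright')
for t in (90,120): blobs(im,c,96,(u-20,v-10,u+20,v+40),t,False,40)
```

```text
tcp [496.5  -6.9 138.9] t 30.6 rot [[-0.95, 0.313, -0.001], [0.313, 0.95, 0.0], [0.001, -0.0, -1.0]]
stem [278.4 239.3]
disctop [278.3 222. ]
base [278.3 212.1]
[94, 96, 93, 221, 223, 160, 94, 80, 37, 44, 44, 43, 46, 73, 75, 73, 72, 75, 73, 72, 74, 54, 51, 53, 51, 48, 49, 52, 64, 68, 65, 76, 72, 73, 57, 71, 72, 72, 193, 211, 200, 198, 197, 191, 210, 216, 218, 218, 220, 217] [98, 94, 90, 87, 85, 84, 86, 84, 88, 85, 77, 42, 50, 73, 73, 74, 75, 73, 70, 71, 58, 25, 44, 48, 50, 48, 49, 47, 43, 30, 45, 74, 74, 72, 74, 70, 70, 73, 57, 49, 74, 79, 92, 93, 92, 94, 94, 96, 98, 99]
60
blob 191.6 270.3 [ 8.5 40.4] [514.8 -92.1  56. ]
blob 278.1 221.9 [25.1 31.5] [496.3  -7.   56. ]
blob 278.3 217.9 [83.6 91.1] [493.2  -5.8  56. ]
75
blob 363.9 270.5 [ 7.6 42.6] [561.8  49.7  56. ]
blob 191.6 269.3 [ 8.7 46. ] [513.8 -91.7  56. ]
blob 277.4 210.8 [82.4 94.9] [487.4  -4.7  56. ]
90
blob 363.8 270.1 [ 8.  44.1] [561.4  49.7  56. ]
blob 191.8 269.6 [ 9.2 44.9] [514.1 -91.7  56. ]
blob 276.7 213.8 [ 88.1 129.1] [489.6  -5.9  56. ]
blob 251.8 144.3 [  4.  126.7] [431.3  -6.7  56. ]
110
blob 363.7 270.2 [ 8.2 45. ] [561.4  49.6  56. ]
blob 191.8 269.4 [ 9.3 45.4] [514.  -91.5  56. ]
blob 264.2 198.0 [138.5 187.2] [474.3 -11.2  56. ]
blob 248.7 165.8 [ 13.2 120.5] [446.3 -14.4  56. ]
bright
blob 287.8 258.9 [ 5.  39.1] [512.5  -5.2  96. ]
blob 288.0 259.2 [ 4.4 34.2] [512.8  -5.2  96. ]
```

The numbers show the disc centred on the stem at the tool axis, with its 84 px width matching 64 mm at z≈56. I grip the stem above it and lift.

Call:
apply_moves([
  [0,0,-0.08,0,0,0,1],
  [0,0,-0.18,0,0,0,0.9],
  [0,0,-0.28,0,0,0,0.8],
  [0,0,-0.38,0,0,0,0.7],
  [0,0,-0.46,0,0,0,0.6],
  [0,0,-0.51,0,0,0,0.5],
  [0,0,-0.53,0,0,0,0.4],
  [0,0,-0.53,0,0,0,0.4],
], grip_force=55)

```text
t: 31.7
tool_pos: [496.9, -6.9, 60.0]
orientation: [0.159, 0.987, 0.0, 0.0]
wrist_force: [-0.0, -0.2, 0.5]
gripper_width: 37.7
finger_force: 0.0
```

Call:
apply_moves([
  [0,0,0,0,0,0,0.3],
  [0,0,0,0,0,0,0.2],
  [0,0,0,0,0,0,0],
  [0,0,0,0,0,0,0],
  [0,0,0,0,0,0,0],
  [0,0,0,0,0,0,0],
  [0,0,0,0,0,0,0],
  [0,0,0,0,0,0,0],
])

```text
t: 32.7
tool_pos: [497.0, -6.8, 60.1]
orientation: [0.159, 0.987, 0.0, 0.0]
wrist_force: [-0.6, 2.5, 4.6]
gripper_width: 14.5
finger_force: 55.0
```

Call:
apply_moves([
  [0,0,0.02,0,0,0,0],
  [0,0,0.05,0,0,0,0],
  [0,0,0.09,0,0,0,0],
  [0,0,0.13,0,0,0,0],
  [0,0,0.18,0,0,0,0],
  [0,0,0.22,0,0,0,0],
  [0,0,0.26,0,0,0,0],
  [0,0,0.3,0,0,0,0],
])

```text
t: 33.7
tool_pos: [496.8, -6.9, 105.4]
orientation: [0.159, 0.987, -0.0, 0.0]
wrist_force: [0.0, -0.5, -6.1]
gripper_width: 15.1
finger_force: 55.0
```

Call:
apply_moves([
  [0,0,0.06,0,0,0,0],
  [0,0,0.12,0,0,0,0],
  [0,0,0.18,0,0,0,0],
  [0,0,0.24,0,0,0,0],
  [0,0,0.3,0,0,0,0],
  [0,0,0.34,0,0,0,0],
  [0,0,0.36,0,0,0,0],
  [0,0,0.367,0,0,0,0],
])

```text
t: 34.7
tool_pos: [496.8, -6.9, 160.0]
orientation: [0.159, 0.987, 0.0, -0.0]
wrist_force: [-0.1, -0.2, -6.7]
gripper_width: 15.0
finger_force: 55.0
```

Call:
apply_moves([
  [0,0,0,0,0,0,0],
  [0,0,0,0,0,0,0],
  [0,0,0,0,0,0,0],
  [0,0,0,0,0,0,0],
  [0,0,0,0,0,0,0],
  [0,0,0,0,0,0,0],
  [0,0,0,0,0,0,0],
  [0,0,0,0,0,0,0],
])

```text
t: 35.7
tool_pos: [496.8, -6.9, 160.0]
orientation: [0.159, 0.987, -0.0, -0.0]
wrist_force: [-0.3, -0.3, -7.2]
gripper_width: 14.9
finger_force: 55.0
```

Run:
```python
from h import *
im,c=look('wd'); o=get_obs(); print(o['gripper_width'],o['wrist_force'],o['moment'],np.abs(o['dq']).max()); o=o['tool_pos']; g=im.max(2)
f=np.array([.95,-.314,0]); s=np.array([.314,.95,0])
print('disc L/R', [proj('wrist',o+s*k*32+[0,0,-3.5],c).round(1) for k in (-1,1)],'near',proj('wrist',o-f*32+[0,0,-3.5],c).round(1))
print('base L/R', [proj('wrist',o+s*k*40+[0,0,-33.5],c).round(1) for k in (-1,1)],'near',proj('wrist',o-f*40+[0,0,-33.5],c).round(1))
v=int(proj('wrist',o+[0,0,-3.5],c)[1]);print(v,g[v,200:360:2].tolist()); print(g[160:280:2,278].tolist())
v=int(proj('wrist',o+[0,0,-33.5],c)[1]);print(v,g[v-20,200:360:2].tolist())
```

```text
tcp [496.8  -6.9 160. ] t 35.7 rot [[-0.95, 0.313, -0.0], [0.313, 0.95, -0.0], [0.0, -0.0, -1.0]]
15.237062070410081 [-0.04173296 -0.84680577 -5.66624408] [0.02268018 0.02246327 0.00031635] 0.0005171100136281931
disc L/R [array([222.9, 262.7]), array([334. , 262.7])] near [278.5 208.9]
base L/R [array([218.2, 243.9]), array([338.6, 243.9])] near [278.4 184.1]
263 [231, 234, 230, 231, 231, 233, 233, 230, 228, 229, 229, 207, 65, 81, 80, 78, 81, 75, 73, 72, 72, 74, 74, 73, 72, 73, 75, 74, 77, 75, 60, 14, 20, 54, 53, 54, 57, 58, 58, 59, 58, 54, 56, 56, 54, 55, 30, 26, 54, 77, 75, 78, 79, 78, 78, 78, 81, 80, 81, 81, 82, 81, 86, 87, 88, 87, 64, 162, 217, 220, 226, 227, 227, 224, 226, 224, 220, 221, 226, 228]
[158, 104, 105, 108, 105, 103, 106, 111, 108, 105, 107, 106, 49, 34, 43, 49, 47, 47, 49, 49, 49, 48, 47, 48, 52, 56, 77, 85, 79, 80, 81, 80, 81, 81, 81, 81, 79, 81, 81, 81, 81, 83, 69, 56, 58, 56, 56, 59, 56, 56, 58, 57, 59, 58, 58, 59, 59, 59, 59, 58]
244 [106, 104, 106, 111, 109, 108, 106, 105, 94, 90, 89, 82, 48, 48, 47, 47, 49, 47, 47, 51, 56, 73, 81, 83, 81, 83, 81, 80, 81, 78, 78, 80, 81, 82, 80, 82, 78, 81, 79, 81, 83, 86, 85, 82, 81, 81, 78, 82, 82, 81, 81, 80, 81, 81, 81, 83, 81, 64, 57, 53, 53, 55, 54, 56, 57, 58, 61, 82, 106, 106, 107, 109, 110, 113, 113, 115, 130, 222, 220, 220]
```

The press is held level: disc and base edges fall where predicted, the weight is about 6.4 N, and it has risen 100 mm. I hand it in.

```bash
python3 -c "
from workcell import *
print(hand_in())"
```

```text
the job is handed in; nothing more can be done
None
```

The press is assembled (foot, spacer, steel disc) and held by its stem, level and still, about 10 cm above the nest; the job was handed in about 36 s into the 72 s limit, and no verdict came back.

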